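# Fit the lens on the optical bench

## Task

Finish the model microscope on the optical bench: take the blue lens holder out of the wooden rack, lower its T-shaped foot fully down into the rail's slot at the red pointer without letting go, and turn it a quarter turn either way, so that the foot locks under the slot's lips and the lens faces the lamp squarely. Then switch the lamp on by pressing down the raised half of the red rocker on its grey supply. Leave the other two optics in the rack where they are.

Things in the scene. Friction and masses are not known exactly. Their poses are not given: they have to be found in the camera images.
- lens_centre (a point): Middle of the loose lens holder's frame: square, blue, 60 x 60 mm, 16 mm thick, clear lens (32 mm, recessed) with silver ring. x = lens axis (through the thickness), y = along its width, z up. Grip across the thickness by the top bar, 16 to 30 mm above this point. Half a turn about z makes no difference. Starts upright in one of the rack's three pockets. About 0.15 to 0.26 kg.
- lens_seat (a point): Centre of the underside of the lens holder's flat steel collar (34 mm diameter, 6 mm thick), 54 mm below lens_centre, same axes; it comes to rest on the rail's top. A 12 mm stem joins collar and frame.
- lens_foot (a point): Centre of the steel T-foot under the collar, 12 mm below lens_seat, same axes: 13 mm along x, 27 mm along y, 8 mm thick, so its lowest face is 16 mm below the seat. A 13 mm round neck, 8 mm long, joins it to the collar.
- rail: Fixed aluminium T-slot rail, 700 mm long, 60 mm wide, top 52 mm above the table. Origin on the table under its middle; y along the rail towards the lamp, x across, z up. The slot runs along the middle of the top: mouth 16 mm wide. On it are clamped a lamp (y +290 mm), a slide holder (+200 mm) and a white screen (-290 mm), none higher than 170 mm above the table.
- mark (a point): Point on the slot's centre line at the rail's top, abreast of the red pointer clipped on the robot's side of the rail; axes as the rail's. The holder's axis belongs here. Lips 6 mm thick, cavity under them 36 mm wide, 14 mm high. The foot enters only with its length (holder's y) along the rail's y; fully down it turns freely under the lips; at the end holder's x lies along rail's y.
- iris_centre (a point): Middle of the frame of a black holder with a grey iris, same shape and height as the lens holder, in another pocket of the rack; to be left alone.
- filter_centre (a point): Middle of the frame of a black holder with an orange filter, same shape and height as the lens holder, in another pocket of the rack; to be left alone.
- rack: Fixed wooden rack, 70 x 260 x 30 mm, origin at the centre of its underside. Pockets 22 mm deep at y = -80, 0, +80 mm hold the three optics upright, collars on its top, frames in line along the rack's y, 20 mm apart; which stands where varies.
- rocker (a joint): Red rocker switch, 52 x 26 mm, on top of the grey lamp supply (fixed, 130 x 100 x 55 mm). Angle in rad: about 0 is off, 0.32 is fully on (its stop); it stays where it is left and takes about 2 N on its raised half.
- rocker_on (a point): Point on the top face of the rocker's half that is raised while off, 17 mm from the pivot, about 66 mm above the table: press straight down here with closed fingers; it goes down about 5 mm to its stop. Its y axis points from the pivot towards this end.
Things that resemble listed ones, but are neither listed nor needed, are in the scene too. Leave any green or pink look-alike of the part that bears lens_centre alone.

How it is judged:
On the way, in this order (a step that is already met when the one before it is completed fails the run):
1. the foot is fully down in the slot, its length along the rail, while the gripper still holds the holder (z of lens_seat in the frame of rail between 0.048 and 0.0555 m and x of lens_seat in the frame of rail between -0.005 and 0.005 m and horizontal distance between lens_seat and mark below 0.03 m and angle between the y axis of lens_centre and the y axis of rail, either way round below 0.25 rad and contact force between the fingers and lens above 1 N), for 0.1 s.
2. the holder is turned a quarter turn in the slot: locked under the lips, lens facing the lamp (z of lens_seat in the frame of rail between 0.048 and 0.0555 m and x of lens_seat in the frame of rail between -0.005 and 0.005 m and angle between the x axis of lens_centre and the y axis of rail, either way round below 0.15 rad), for 0.2 s.
3. the lamp is switched on (value of joint rocker above 0.24 rad), for 0.1 s.
At the end, for the whole second after the job is handed in: The lens holder stands upright and still in the slot, collar down on the rail (within 2 mm), within 12 mm of the red pointer's mark, turned so that the lens's axis lies along the rail within 0.15 rad (about 8.5 degrees), and the rocker is on (more than 0.24 rad) (z of lens_seat in the frame of rail between 0.05 and 0.054 m and horizontal distance between lens_seat and mark below 0.012 m and x of lens_seat in the frame of rail between -0.004 and 0.004 m and angle between the x axis of lens_centre and the y axis of rail, either way round below 0.15 rad and angle between lens_centre's own z axis and vertical below 0.06 rad and linear speed of lens below 0.02 m/s and value of joint rocker above 0.24 rad); the robot touches nothing.
It fails at once if the iris or the filter is displaced by more than 20 mm (distance of any of iris_centre, filter_centre from where it was at the start of the episode above 0.02 m).
It also fails if it takes over 54 s, if anything falls off the work surface, if the arm or the gripper's body presses on something with over 40 N, if the wrist force passes 120 N, or if a joint passes its speed limit or range.

## Robot

A 6-joint arm with a two-finger parallel gripper is mounted at the origin on the work surface. World frame = base frame: x ahead of the robot, y to its left, z up, the work surface at z = 0. Lengths are in m, angles in rad, forces in N, time in s.
With the tool pointing down it reaches from about 0.325 to 0.9 m from the base axis. Payload 6.1 kg.
Tool frame: the origin (TCP) lies at the very end of the fingers, on their centre line; the grasp point (between the pads) lies 19 mm behind it; z points along the fingers, y is the line along which they close (so a half turn about z gives the same grasp; the last joint's range is limited). The gripper opens to 87 mm and grips with 3 to 60 N. Pads are 19 mm wide; open, the fingers measure 117 mm over their backs; the gripper's body (75 mm by 190 mm) begins 51 mm behind the grasp point.
Start: joints at [-1.296, 0.22, 1.526, -0, 1.395, -0.126], TCP at [0.244, -0.575, 0.223] pointing down, gripper open.
Joint ranges: [-2.98, 2.98], [-0.91, 2.08], [0.09, 2.57], [-1.24, 4.39], [0.2, 2.65], [-2.68, 2.68]. Speed limits (rad/s): [2.57, 2.57, 3.01, 3.14, 3.14, 3.14].

## Interface

Orientations are given as a unit quaternion [x, y, z, w].
In Python, from workcell import get_state, get_image, finish_job, recognise, outline_of, place_of gives the robot as it stands. The module is installed in compiled form; this text tells all that it offers.
- The arm moves only by the tool arm_command, never from a script. Its argument "steps" is a list of rows, each a list of 3 entries, a list of its own where there are three numbers: the shift along the world's x, y, z in m, then the turn about the world's z in rad, then the closure, from 0 (fully open) to 1 (shut). In form: [[[x, y, z], turn, jaw], ...]. A call has 1 to 8 rows; each row is the pose to reach, as a shift and turn from the pose commanded when the call began; what a row does not reach only later rows make up. A row lasts 1/12 s, in which the tool goes at most 41.7 mm and 7.16 degrees, less where a joint would pass 70% of its speed; a pose out of reach is approached as far as the arm can. A call with a gripper value outside its range is refused whole. The fingers move at their own pace and stop on an object; the grip force is fixed at half the most. Time passes only in rows, so rows that repeat a pose let the fingers close. It gives the time, the measured TCP pose, the force, the opening and the grip force at its end, in the units of the state.
- get_state(): the state, without advancing time (a new reading comes with each control period).
- get_image(name): name is "side" or "top"; returns a dict with "image" (384x512x3 uint8, blue, green, red), "vertical_fov" (degrees; the focal length in pixels is half the picture's height over the tangent of half this angle, whatever the lens; pixels are square), "cx", "cy" (the principal point, pixels), "k1" (the pictures are not rectified: a ray, as slopes to the right and down, at radius r is drawn at 1 + k1 r^2 times it, then the intrinsics apply), "pose" (4x4, takes a point from camera to world coordinates). Camera axes: x right, y down, z forward; pixel columns grow to the right and rows downward; lengths in m; the calibration is good to about 2 mm. A picture is of the moment at which its call begins. There is no depth.
- finish_job(): hands the job in; it is judged then, once.
Trained networks look in a picture, given as the dict that the camera call returned (one of the last four; its "shot" number tells which), for a name from the list of things; names that differ only in an ending like _2 or _b are one class to them, and where a whole thing is asked for, a point or a joint stands for the part that bears it (a point fixed in the world has none). Each returns a list of dicts, best first, with "conf" (0 to 1); they miss things now and then, are a little off and sometimes report something else, mostly with a low value. They report only what shows in the picture. A call takes as long as a camera call. They do not tell look-alikes from the thing itself.
- recognise(label, picture): "position" ([column, row] in pixels, amid what is visible of it).
- outline_of(label, picture): "pixels" (384x512 bool, what is visible of it) and "position" ([column, row] in pixels, amid what is visible of it).
- place_of(label, picture): "position" ([column, row] in pixels: a listed point, or the origin of a listed thing).
The state is a dict: "time_s": time; "q": joint angles; "qvel": joint speeds; "tau": joint torques, N m; "position": TCP position; "tool_rot": TCP orientation; "force": force on the tool from outside, world axes, zero at the start; "torque": the same for the moment, N m; "grip_width": finger opening in m; "finger_force": force on a finger pad.
Only numpy, scipy, OpenCV 4.12 (cv2) and the standard library are available. Lean on these libraries where they do the work, as an engineer would, in place of code of your own. Each camera call takes 0.05 s, during which the arm holds its last target. There are 200 camera calls.

## Working session

There is one attempt and no reset: what is moved stays moved. The work goes in short steps, Python scripts to look and compute and a tool call to move; the robot and the scene stay as the last step left them, time stands still between calls to the robot, and variables do not carry over. Pictures are saved under pics/ and viewed, at most 10 in all, crops included, and the job is handed in when it is done.

Besides the shell and the picture viewer there is one more tool, called after "Request:" as name([rows], argument=value, ...), one row to a line, values as JSON. arm_command: Moves the arm, as the interface text tells. Its arguments: {"type":"object","properties":{"steps":{"type":"array"}},"required":["steps"]}

```bash
mkdir -p pics
cat > h.py <<'E'
import numpy as np, cv2
from workcell import *
def ray(d,p):
    f=192/np.tan(np.radians(d["vertical_fov"])/2)
    s=(np.array(p,float)-[d["cx"],d["cy"]])/f
    u=s.copy()
    for _ in range(30): u=s/(1+d["k1"]*(u@u))
    P=np.array(d["pose"]); return P[:3,3],P[:3,:3]@np.r_[u,1]
def atz(d,p,z):
    o,r=ray(d,p); return o+r*(z-o[2])/r[2]
def proj(d,X):
    f=192/np.tan(np.radians(d["vertical_fov"])/2)
    P=np.array(d["pose"]); c=P[:3,:3].T@(np.array(X)-P[:3,3]); u=c[:2]/c[2]
    return u*(1+d["k1"]*(u@u))*f+[d["cx"],d["cy"]]
def tri(a,p,b,q):
    o,r=ray(a,p);s,t=ray(b,q);r/=np.linalg.norm(r);t/=np.linalg.norm(t)
    k=np.linalg.lstsq(np.c_[r,-t],s-o,rcond=None)[0]
    A,B=o+r*k[0],s+t*k[1]; return (A+B)/2,np.linalg.norm(A-B)
E
python3 - <<'E'
from h import *
np.set_printoptions(precision=4,suppress=True)
a=get_image("top");b=get_image("side")
for n,d in(("top",a),("side",b)):
    cv2.imwrite(f"pics/{n}0.png",d["image"]); print(n,np.array(d["pose"]),d["vertical_fov"])
    for l in["lens_centre","lens_seat","mark","iris_centre","filter_centre","rail","rack","rocker","rocker_on"]:
        print(l,[(np.round(x["position"],1).tolist(),round(x["conf"],2)) for x in place_of(l,d)[:4]])
E
```

```text
top [[ 0.0176 -0.9817  0.1895  0.3496]
 [-0.9986 -0.0268 -0.0458  0.003 ]
 [ 0.0501 -0.1884 -0.9808  0.8641]
 [ 0.      0.      0.      1.    ]] 52.91690616579797
lens_centre [([307.8, 213.2], 0.91), ([293.1, 268.2], 0.81), ([250.3, 270.7], 0.73)]
lens_seat [([287.8, 267.7], 0.82), ([304.4, 217.9], 0.72), ([249.5, 271.7], 0.62)]
mark [([248.9, 128.0], 0.49), ([310.4, 215.7], 0.43)]
iris_centre [([271.5, 216.5], 0.7), ([300.9, 219.5], 0.52)]
filter_centre [([343.7, 212.7], 0.88)]
rail [([250.6, 135.8], 0.84), ([248.8, 127.7], 0.25)]
rack [([298.6, 220.7], 0.74), ([301.1, 217.9], 0.68)]Traceback (most recent call last):
  File "<stdin>", line 7, in <module>
ValueError: it knows: filter_centre, iris_centre, lens_centre, lens_foot, lens_seat, mark, rack, rail, rocker_on
```

Run:
```python
from h import *
np.set_printoptions(precision=4,suppress=True)
a=get_image("top");b=get_image("side")
R={}
for n,d in(("top",a),("side",b)):
    cv2.imwrite(f"pics/{n}1.png",d["image"]); print(n,d["k1"],np.array(d["pose"])[:3,3])
    for l in["lens_centre","lens_seat","mark","iris_centre","filter_centre","rail","rack","rocker_on"]:
        R[n,l]=place_of(l,d)
        print(l,[(np.round(x["position"],1).tolist(),round(x["conf"],2)) for x in R[n,l][:4]])
for l,z in(("lens_centre",.084),("mark",.052),("rail",0),("rack",0),("rocker_on",.066),("iris_centre",.084),("filter_centre",.084)):
    print(l,[ (n,atz(d,x["position"],z)[:2]) for n,d in(("top",a),("side",b)) for x in R[n,l][:3]])
```

```text
top -0.007068338536090708 [0.3496 0.003  0.8641]
lens_centre [([298.0, 269.3], 0.75), ([308.2, 214.2], 0.73), ([251.1, 268.8], 0.56), ([347.6, 213.1], 0.28)]
lens_seat [([287.8, 264.9], 0.86), ([303.7, 218.5], 0.76), ([250.0, 274.0], 0.71), ([348.5, 212.5], 0.65)]
mark [([245.0, 130.2], 0.42)]
iris_centre [([268.4, 214.1], 0.66)]
filter_centre [([345.5, 212.3], 0.66)]
rail [([248.9, 135.0], 0.59)]
rack [([296.3, 220.4], 0.81), ([346.0, 215.7], 0.54)]
rocker_on [([97.8, 213.6], 0.64)]
side -0.12608332768703515 [ 0.4316 -0.5124  0.6397]
lens_centre [([178.5, 217.5], 0.91), ([247.5, 258.1], 0.79), ([180.0, 263.5], 0.63), ([337.2, 198.6], 0.38)]
lens_seat [([246.9, 277.7], 0.89), ([187.6, 278.0], 0.71)]
mark [([337.1, 198.9], 0.42), ([260.6, 300.8], 0.41)]
iris_centre [([236.3, 223.5], 0.93)]
filter_centre [([259.6, 299.5], 0.58)]
rail [([333.3, 216.3], 0.72)]
rack [([245.1, 284.8], 0.93)]
rocker_on [([216.5, 116.6], 0.75)]
lens_centre [('top', array([ 0.3519, -0.1306])), ('top', array([ 0.4637, -0.1523])), ('top', array([ 0.3512, -0.0366])), ('side', array([ 0.3545, -0.0427])), ('side', array([ 0.4644, -0.1533])), ('side', array([ 0.3522, -0.1423]))]
mark [('top', array([ 0.6528, -0.0194])), ('side', array([ 0.664 , -0.0307])), ('side', array([ 0.4739, -0.2183]))]
rail [('top', array([ 0.6607, -0.0303])), ('side', array([ 0.6618, -0.0329]))]
rack [('top', array([ 0.4611, -0.1417])), ('top', array([ 0.4747, -0.2564])), ('side', array([ 0.4557, -0.1552]))]
rocker_on [('top', array([0.4568, 0.2792])), ('side', array([0.456 , 0.2703]))]
iris_centre [('top', array([ 0.4619, -0.0701])), ('side', array([ 0.4565, -0.0771]))]
filter_centre [('top', array([ 0.4696, -0.2303])), ('side', array([ 0.4705, -0.2319]))]
```

View pics/top0.png

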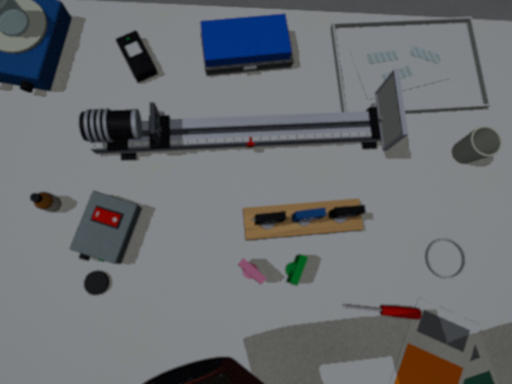

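View pics/side1.png

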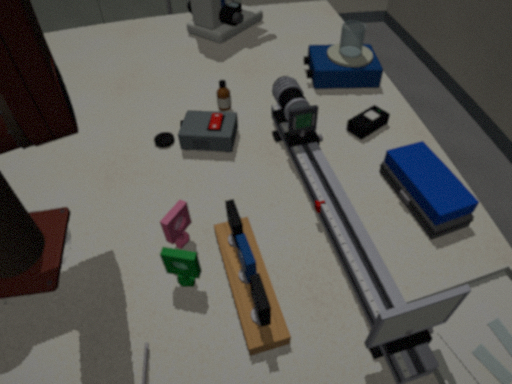

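The blue holder (top 308,214; side 247,258) is in the rack's middle pocket. The pink one (top 251,270) and the green one (top 297,269) stand loose and are look-alikes. I'll confirm this in an enlarged crop and measure the rail line.

Run:
```python
from h import *
np.set_printoptions(precision=4,suppress=True)
a=get_image("top");b=get_image("side")
c=cv2.resize(a["image"][85:165,75:415],None,fx=2.35,fy=2.35,interpolation=cv2.INTER_CUBIC)
t=cv2.resize(a["image"][180:280,75:155],(280,350),interpolation=cv2.INTER_CUBIC)
u=cv2.resize(a["image"][190:290,230:378],(518,350),interpolation=cv2.INTER_CUBIC)
m=np.hstack([t,u]); w=max(c.shape[1],m.shape[1])
f=lambda i:cv2.copyMakeBorder(i,0,0,0,w-i.shape[1],cv2.BORDER_CONSTANT)
cv2.imwrite("pics/c1.png",np.vstack([f(c),f(m)])[:600])
for n,d in(("top",a),("side",b)):
    h=cv2.cvtColor(d["image"],cv2.COLOR_BGR2HSV)
    k=(((h[...,0]<8)|(h[...,0]>172))&(h[...,1]>150)&(h[...,2]>100)).astype(np.uint8)
    N,_,s,cc=cv2.connectedComponentsWithStats(k)
    for i in range(1,N):
        if s[i,4]>8: print(n,s[i],cc[i],atz(d,cc[i],.052)[:2],atz(d,cc[i],.063)[:2])
    o=outline_of("rail",d)
    if o:
        p=o[0]["pixels"]; ys,xs=np.nonzero(p); print("rail",o[0]["conf"],p.sum())
        W=np.array([atz(d,q,.052)[:2] for q in zip(xs,ys)]); 
        r=cv2.minAreaRect(W.astype(np.float32)*1000); print(r)
    h0=outline_of("lens_centre",d)
    for o in h0[:4]: print("lens",o["position"],o["conf"],cv2.minAreaRect(np.argwhere(o["pixels"]).astype(np.float32)))
```

```text
top [248 138   6   7  22] [250.3182 142.2273] [ 0.6253 -0.0317] [ 0.6216 -0.0312]
top [ 92 208  28  18 244] [105.3279 216.418 ] [0.4531 0.2681] [0.4517 0.2645]
top [383 308  28   7 144] [394.2569 311.2847] [ 0.27   -0.3363] [ 0.2711 -0.3317]
rail 0.67 12118
((657.8638916015625, -29.1263427734375), (187.92294311523438, 733.2334594726562), 10.22595500946045)
lens [294.7, 271.7] 0.96 ((268.5353698730469, 293.8817138671875), (17.729747772216797, 31.706119537353516), 69.775146484375)
lens [307.7, 214.5] 0.63 ((216.87998962402344, 308.8399658203125), (14.9906644821167, 33.94112777709961), 8.130102157592773)
lens [250.9, 272.5] 0.55 ((271.9000244140625, 251.3000030517578), (29.96331024169922, 14.758047103881836), 63.43495178222656)
side [210 113  12  16 116] [215.2586 120.4655] [0.452  0.2743] [0.4516 0.2596]
side [316 201   8   5  21] [318.5238 202.7619] [ 0.6247 -0.0331] [ 0.6211 -0.042 ]
rail 0.72 14772
((697.5579223632812, 27.002105712890625), (216.44854736328125, 831.009033203125), 4.270698547363281)
lens [177.3, 222.6] 0.94 ((224.558837890625, 176.26470947265625), (47.779518127441406, 31.28709602355957), 14.03624439239502)
lens [243.9, 258.5] 0.88 ((257.97607421875, 245.82752990722656), (50.23155975341797, 18.389862060546875), 4.184916019439697)
lens [181.7, 264.9] 0.87 ((266.5, 180.5), (41.0, 37.0), 90.0)
```

View pics/c1.png

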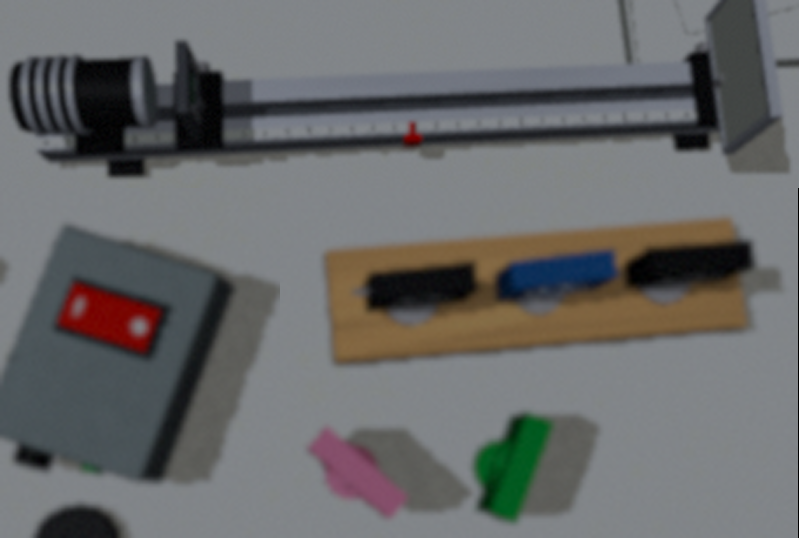

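The blue holder with its silver ring is confirmed in the middle pocket, between the black iris and the black filter. The pink and green ones are the look-alikes. In the crop the red pointer is at about (412,135) and the dark slot runs from (250,107) to (690,90). Next I'll fit the slot's line in both cameras.

```bash
cat > slot.py <<'E'
from h import *
np.set_printoptions(precision=4,suppress=True)
def slot(d,show=False):
    """sample brightness across rail (world x) at z=.052 for several y offsets; return dark-band edges"""
    g=cv2.cvtColor(d["image"],cv2.COLOR_BGR2GRAY).astype(np.float32); out=[]
    for y in np.arange(-.20,.10,.01):
        xs=np.arange(.625,.70,.0005)
        p=np.array([proj(d,[x,y,.052]) for x in xs]).astype(np.float32)
        v=cv2.remap(g,p[:,:1],p[:,1:],cv2.INTER_LINEAR).ravel()
        c=.661-0.03*(y+.03)*0
        i=np.where(abs(xs-c)<.02)[0]; j=i[np.argmin(v[i])]
        th=(v[j]+np.percentile(v[i],80))/2
        l=j
        while l>0 and v[l]<th:l-=1
        r=j
        while r<len(v)-1 and v[r]<th:r+=1
        out.append([y,xs[l],xs[r],v[j],th])
    return np.array(out)
E
python3 - <<'E'
from slot import *
for n in("top","side"):
    d=get_image(n);o=slot(d);print(n);print(o[::4])
    m=abs(o[:,2]-o[:,1]-np.median(o[:,2]-o[:,1]))<.004
    for k in(1,2):
        print(np.polyfit(o[m,0],o[m,k],1))
    if n=="top":
        E=np.array([proj(d,[.625,-.03,.052])]);print(E)
    from h import *
E
```

```text
top
[[-0.2     0.6645  0.6795 32.5801 78.2819]
 [-0.16    0.661   0.676  31.2988 77.5158]
 [-0.12    0.658   0.6725 35.0625 77.3031]
 [-0.08    0.6545  0.6695 33.2344 75.6145]
 [-0.04    0.6515  0.666  33.376  75.688 ]
 [ 0.      0.6485  0.6625 30.9785 74.6924]
 [ 0.04    0.645   0.659  35.5479 77.8287]
 [ 0.08    0.642   0.656  35.3203 78.5508]]
[-0.0808  0.6483]
[-0.0832  0.6626]
[[249.5455 142.3438]]
side
[[-0.2     0.6635  0.678  26.     76.4625]
 [-0.16    0.6605  0.675  24.5586 73.9535]
 [-0.12    0.657   0.6715 27.3818 72.794 ]
 [-0.08    0.6535  0.668  28.9375 73.8756]
 [-0.04    0.6505  0.6645 26.1484 71.7698]
 [ 0.      0.647   0.6615 28.3555 72.5275]
 [ 0.04    0.6445  0.658  29.0195 74.248 ]
 [ 0.08    0.6405  0.655  30.2188 74.6686]]
[-0.082   0.6473]
[-0.0836  0.6614]
```

Request:
arm_command([
  [[0.02,0.04,0.0],0,0],
  [[0.04,0.08,0.0],0,0],
  [[0.06,0.12,0.0],0,0],
  [[0.08,0.16,0.0],0,0],
  [[0.1,0.2,0.0],0,0],
  [[0.12,0.24,0.0],0,0],
  [[0.14,0.28,0.0],0,0],
  [[0.16,0.32,0.0],0,0],
])

```text
time_s: 2.42
position: [0.3934, -0.2755, 0.2228]
tool_rot: [0.98, 0.199, 0.0, 0.0]
force: [0.7, -0.1, -0.2]
grip_width: 0.0869
finger_force: 0.0
```

Run:
```python
from slot import *
d=get_image("top");s=get_state();print(s["q"],s["tool_rot"])
P=lambda X,Y:(230+(X-280)/3.5,190+(Y-188)/3.5)
for A,B,z in(((325,252),(733,219),.03),((335,362),(747,328),.03),((372,310),(475,290),.084),((503,278),(613,253),.114)):
    a,b=atz(d,P(*A),z),atz(d,P(*B),z);print(a[:2],b[:2],np.arctan2((b-a)[0],-(b-a)[1]))
# wood mask
h=cv2.cvtColor(d["image"],cv2.COLOR_BGR2HSV);print(h[235,260],h[200,355],h[214,310],h[212,305])
k=((h[...,0]>8)&(h[...,0]<22)&(h[...,1]>90)).astype(np.uint8);k[:190]=0;k[250:]=0;k[:,:235]=0;k[:,372:]=0
W=np.array([atz(d,q[::-1],.03)[:2]*1000 for q in np.argwhere(k)],np.float32);print(cv2.minAreaRect(W))
k=((h[...,0]>100)&(h[...,0]<125)&(h[...,1]>120)).astype(np.uint8);k[:200]=0;k[230:]=0;k[:,:285]=0;k[:,335:]=0
W=np.array([atz(d,q[::-1],.114)[:2]*1000 for q in np.argwhere(k)],np.float32);print(cv2.minAreaRect(W))
for z in(.03,.1):print(z)
for X in([.464,-.1525,.114],[.464,-.1525,.084]):print(proj(d,X))
```

```text
[-0.7648 -0.1357  1.8939  0.0052  1.3845  0.4001] [ 0.9796  0.2011  0.0018 -0.0019]
[ 0.4811 -0.019 ] [ 0.509  -0.2789] 0.1070385042197689
[ 0.4127 -0.0266] [ 0.4395 -0.2853] 0.10314833621082992
[ 0.4392 -0.0456] [ 0.4523 -0.1058] 0.21503304245143032
[ 0.4556 -0.1175] [ 0.4714 -0.1805] 0.24669703857623626
[ 17 127 137] [ 17 125 133] [106 223  96] [107 217  94]
((461.4739074707031, -151.26454162597656), (68.11567687988281, 258.0761413574219), 6.168124675750732)
((460.64959716796875, -155.12188720703125), (16.833528518676758, 81.58760070800781), 9.446725845336914)
0.03
0.1
[311.2502 211.9254]
[308.2831 214.0517]
```

Request:
arm_command([
  [[0.01,0.015,0.0],0.12,0],
  [[0.02,0.03,0.0],0.24,0],
  [[0.03,0.045,0.0],0.36,0],
  [[0.04,0.06,0.0],0.48,0],
  [[0.05,0.075,0.0],0.6,0],
  [[0.0585,0.09,0.0],0.72,0],
  [[0.0585,0.103,0.0],0.84,0],
  [[0.0585,0.103,0.0],0.96,0],
])

```text
time_s: 3.13
position: [0.4518, -0.1724, 0.2225]
tool_rot: [0.775, 0.632, 0.0, -0.0]
force: [0.9, -0.3, 0.2]
grip_width: 0.0872
finger_force: 0.0
```

Request:
arm_command([
  [[0,0,-0.01],0.12,0.3],
  [[0,0,-0.02],0.24,0.3],
  [[0,0,-0.04],0.315,0.3],
  [[0,0,-0.065],0.315,0.3],
  [[0,0,-0.065],0.315,0.3],
  [[0,0,-0.065],0.315,0.3],
])

```text
time_s: 3.63
position: [0.4504, -0.1739, 0.1566]
tool_rot: [0.669, 0.743, -0.0, -0.002]
force: [0.1, 0.4, 0.0]
grip_width: 0.0621
finger_force: 0.0
```

Run:
```python
from slot import *
s=get_state();p=np.array(s["position"]);print(p,s["q"],s["tool_rot"],s["grip_width"])
T=[]
for n in("top","side"):
    d=get_image(n);c=d["image"];q=proj(d,[.4625,-.152,.1]);x,y=q.astype(int)
    print(n,q,proj(d,p),[(x["position"],x["conf"]) for x in place_of("lens_centre",d)])
    T.append(cv2.resize(c[y-60:y+60,x-65:x+65],(400,369),interpolation=cv2.INTER_CUBIC))
cv2.imwrite("pics/c2.png",np.hstack(T))
```

```text
[ 0.4504 -0.1739  0.1566] [-0.532  -0.0624  1.9544 -0.      1.2529 -0.6364] [ 0.6692  0.7431 -0.0004 -0.0016] 0.06213903753352814
top [309.6003 213.6682] [327.3044 216.1103] [([308.7, 212.8], 0.6), ([251.9, 271.0], 0.52)]
side [245.7644 252.331 ] [238.1814 244.5452] [([180.4, 264.4], 0.94), ([244.0, 258.6], 0.83), ([246.9, 282.7], 0.53)]
```

View pics/c2.png

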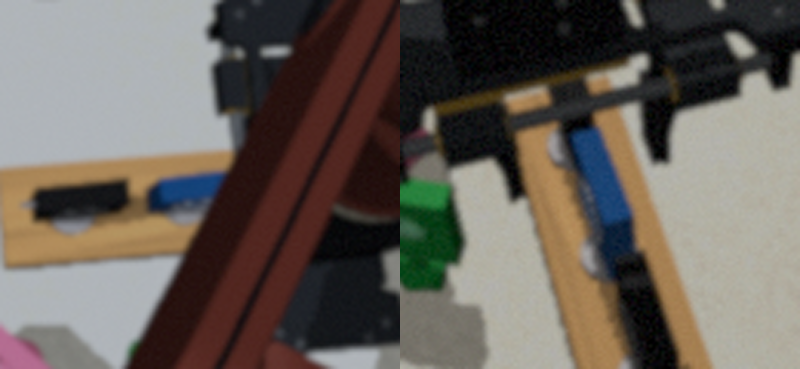

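The top crop shows the blue frame partly under the arm. In the side crop the open fingers straddle the rack, about 22 mm short in y, which agrees with the measured TCP. I'll correct this and descend.

Request:
arm_command([
  [[0.006,0.011,0],0,0.3],
  [[0.012,0.022,0],0,0.3],
  [[0.012,0.022,0],0,0.3],
  [[0.012,0.022,0],0,0.3],
  [[0.012,0.022,0],0,0.3],
])

```text
time_s: 4.25
position: [0.4637, -0.1528, 0.1583]
tool_rot: [0.669, 0.743, -0.0, 0.001]
force: [-0.6, 0.4, -0.7]
grip_width: 0.0611
finger_force: 0.0
```

Request:
arm_command([
  [[0,0,-0.015],0,0.3],
  [[0,0,-0.03],0,0.3],
  [[0,0,-0.045],0,0.3],
  [[0,0,-0.06],0,0.3],
  [[0,0,-0.067],0,0.3],
  [[0,0,-0.067],0,0.3],
  [[0,0,-0.067],0,0.3],
])

```text
time_s: 4.83
position: [0.4633, -0.1526, 0.0907]
tool_rot: [0.669, 0.743, -0.0, -0.0]
force: [0.1, 0.0, 0.3]
grip_width: 0.0608
finger_force: 0.0
```

Request:
arm_command([
  [[0,0,-0.002],0,0.5],
  [[0,0,-0.002],0,0.6],
  [[0,0,-0.002],0,0.7],
  [[0,0,-0.002],0,0.8],
  [[0,0,-0.002],0,0.9],
  [[0,0,-0.002],0,1],
  [[0,0,-0.002],0,1],
  [[0,0,-0.002],0,1],
])

```text
time_s: 5.5
position: [0.4633, -0.1523, 0.0886]
tool_rot: [0.669, 0.743, -0.0, -0.0]
force: [-1.1, 1.0, -1.3]
grip_width: 0.0157
finger_force: 27.6
```

Request:
arm_command([
  [[0,0,0.0],0,1],
  [[0,0,0.0],0,1],
  [[0,0,0.0],0,1],
  [[0,0,0.0],0,1],
])

```text
time_s: 5.83
position: [0.4634, -0.1523, 0.0885]
tool_rot: [0.669, 0.743, 0.0, -0.0]
force: [-0.8, -0.8, 0.3]
grip_width: 0.0156
finger_force: 29.7
```

Request:
arm_command([
  [[0,0,0.01],0,1],
  [[0,0,0.02],0,1],
  [[0,0,0.035],0,1],
  [[0,0,0.05],0,1],
  [[0,0,0.065],0,1],
  [[0.01,0,0.07],0,1],
  [[0.03,0,0.07],0,1],
  [[0.05,0,0.07],0,1],
])

```text
time_s: 6.5
position: [0.5145, -0.1527, 0.1606]
tool_rot: [0.669, 0.743, 0.0, 0.001]
force: [0.6, -1.5, -2.3]
grip_width: 0.0157
finger_force: 29.8
```

Request:
arm_command([
  [[0.02,0.01,0],0,1],
  [[0.04,0.03,0],0,1],
  [[0.06,0.05,0],0,1],
  [[0.08,0.07,0],0,1],
  [[0.1,0.085,0],0,1],
  [[0.12,0.1,0],0,1],
  [[0.135,0.115,0],-0.01,1],
  [[0.145,0.12,0],-0.025,1],
])

```text
time_s: 7.17
position: [0.6599, -0.0299, 0.1594]
tool_rot: [0.678, 0.735, 0.001, 0.0]
force: [-0.9, -0.5, -2.3]
grip_width: 0.0157
finger_force: 29.8
```

Request:
arm_command([
  [[0,0,0],0,1],
  [[0,0,0],0,1],
  [[0,0,0],0,1],
])

```text
time_s: 7.42
position: [0.6578, -0.0327, 0.1588]
tool_rot: [0.678, 0.735, -0.0, -0.0]
force: [-0.5, -0.2, -2.5]
grip_width: 0.0156
finger_force: 29.8
```

Run:
```python
from slot import *
s=get_state();p=np.array(s["position"]);t=s["tool_rot"];print(s["time_s"],p,s["grip_width"],s["finger_force"],2*np.arctan2(t[1],t[0])-np.pi/2)
T=[]
for n in("top","side"):
    d=get_image(n);q=proj(d,p);x,y=q.astype(int)
    print(n,q)
    for l,dz in(("lens_centre",-.0045),("lens_seat",-.0585),("lens_foot",-.0705)):
        print(l,"exp",proj(d,p+[0,0,dz]),[(np.round(x["position"],1).tolist(),round(x["conf"],2)) for x in place_of(l,d)])
    T.append(cv2.resize(d["image"][y-50:y+70,x-65:x+65],(400,369),interpolation=cv2.INTER_CUBIC))
cv2.imwrite("pics/c3.png",np.hstack(T))
```

```text
7.4167 [ 0.6578 -0.0327  0.1588] 0.01559217219666 29.759383918717504 0.08024528981372492
top [253.8166 108.6275]
lens_centre exp [253.6845 109.5644] []
lens_seat exp [252.2112 120.0114] []
lens_foot exp [251.9096 122.1503] []
side [341.4725 160.8168]
lens_centre exp [341.1497 162.6475] [([177.1, 223.0], 0.89), ([181.7, 263.1], 0.81)]
lens_seat exp [337.4666 183.3718] [([339.2, 187.0], 0.95), ([188.4, 276.7], 0.75), ([184.4, 238.0], 0.72)]
lens_foot exp [336.6936 187.684 ] [([189.5, 282.7], 0.92), ([181.7, 240.0], 0.84), ([336.5, 185.9], 0.57)]
```

View pics/c3.png

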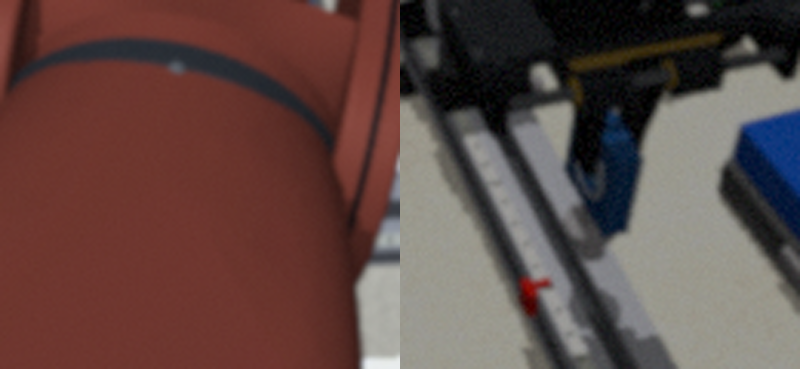

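The side crop shows the holder upright in the fingers, above the rail. Its foot is over the slot and abreast of the pointer, with the stem at about (590,240) in the crop. I'll lower it.

Request:
arm_command([
  [[0,0.003,-0.008],0,1],
  [[0,0.003,-0.016],0,1],
  [[0,0.003,-0.022],0,1],
  [[0,0.003,-0.026],0,1],
  [[0,0.003,-0.026],0,1],
  [[0,0.003,-0.026],0,1],
])

```text
time_s: 8.32
position: [0.658, -0.0292, 0.1317]
tool_rot: [0.678, 0.735, -0.0, -0.001]
force: [0.3, -0.5, -3.3]
grip_width: 0.0155
finger_force: 29.8
```

Request:
arm_command([
  [[0,0,-0.003],0,1],
  [[0,0,-0.006],0,1],
  [[0,0,-0.009],0,1],
  [[0,0,-0.012],0,1],
  [[0,0,-0.012],0,1],
])

```text
time_s: 8.73
position: [0.6579, -0.0293, 0.1196]
tool_rot: [0.678, 0.735, -0.0, -0.001]
force: [0.2, -0.1, -2.6]
grip_width: 0.0157
finger_force: 29.8
```

Request:
arm_command([
  [[0,0,-0.002],0,1],
  [[0,0,-0.004],0,1],
  [[0,0,-0.006],0,1],
  [[0,0,-0.008],0,1],
  [[0,0,-0.009],0,1],
  [[0,0,-0.009],0,1],
])

```text
time_s: 9.23
position: [0.6582, -0.0293, 0.1111]
tool_rot: [0.678, 0.735, -0.0, -0.0]
force: [0.3, 0.2, -3.3]
grip_width: 0.0158
finger_force: 29.8
```

Request:
arm_command([
  [[0,0,-0.0005],0,1],
  [[0,0,-0.001],0,1],
  [[0,0,-0.001],0,1],
])

```text
time_s: 9.48
position: [0.6585, -0.0294, 0.1107]
tool_rot: [0.678, 0.735, 0.0, 0.0]
force: [0.6, 0.6, -3.1]
grip_width: 0.0155
finger_force: 29.8
```

The foot entered without resistance and the seat is down, at about 0.052. Now the quarter turn.

Request:
arm_command([
  [[0,0,0],-0.1,1],
  [[0,0,0],-0.2,1],
  [[0,0,0],-0.3,1],
  [[0,0,0],-0.4,1],
  [[0,0,0],-0.5,1],
  [[0,0,0],-0.6,1],
  [[0,0,0],-0.7,1],
  [[0,0,0],-0.8,1],
])

```text
time_s: 10.15
position: [0.6584, -0.0292, 0.1107]
tool_rot: [0.912, 0.41, 0.0, -0.0]
force: [0.3, 0.4, -1.9]
grip_width: 0.0155
finger_force: 29.8
```

Request:
arm_command([
  [[0,0,0],-0.1,1],
  [[0,0,0],-0.2,1],
  [[0,0,0],-0.3,1],
  [[0,0,0],-0.4,1],
  [[0,0,0],-0.5,1],
  [[0,0,0],-0.6,1],
  [[0,0,0],-0.7,1],
  [[0,0,0],-0.77,1],
])

```text
time_s: 10.82
position: [0.6581, -0.0287, 0.1107]
tool_rot: [0.999, 0.038, -0.0, -0.001]
force: [-0.7, 2.5, -0.5]
grip_width: 0.0158
finger_force: 29.9
```

Request:
arm_command([
  [[0,0,0],0,1],
  [[0,0,0],0,1],
  [[0,0,0],0,1],
])

```text
time_s: 11.07
position: [0.6583, -0.029, 0.1108]
tool_rot: [0.999, 0.042, -0.0, -0.0]
force: [-2.6, 2.0, 1.1]
grip_width: 0.0159
finger_force: 29.9
```

Run:
```python
from slot import *
s=get_state();p=np.array(s["position"]);t=s["tool_rot"];print(s["time_s"],p,s["q"],s["force"],s["torque"],2*np.arctan2(t[1],t[0])-np.pi/2)
T=[]
for n in("side",):
    d=get_image(n);q=proj(d,p);x,y=q.astype(int)
    print([(l,proj(d,[.658,-.03,z]),[(np.round(x["position"],1).tolist(),round(x["conf"],2)) for x in place_of(l,d)]) for l,z in(("lens_centre",.106),("lens_seat",.052))])
    T.append(cv2.resize(d["image"][y-60:y+80,x-75:x+75],(600,560),interpolation=cv2.INTER_CUBIC))
cv2.imwrite("pics/c4.png",np.hstack(T))
```

```text
11.0667 [ 0.6583 -0.029   0.1108] [-0.1638  0.3942  1.5279  0.0004  1.2198  1.3238] [-2.6325  2.0488  1.0913] [0.5045 0.5134 0.0485] -1.487722180904457
[('lens_centre', array([337.4734, 180.238 ]), [([180.3, 263.0], 0.92), ([337.2, 181.1], 0.73), ([176.9, 218.7], 0.63), ([333.2, 216.2], 0.55)]), ('lens_seat', array([334.1113, 199.0955]), [([180.0, 240.4], 0.96), ([336.1, 200.6], 0.6)])]
```

View pics/c4.png

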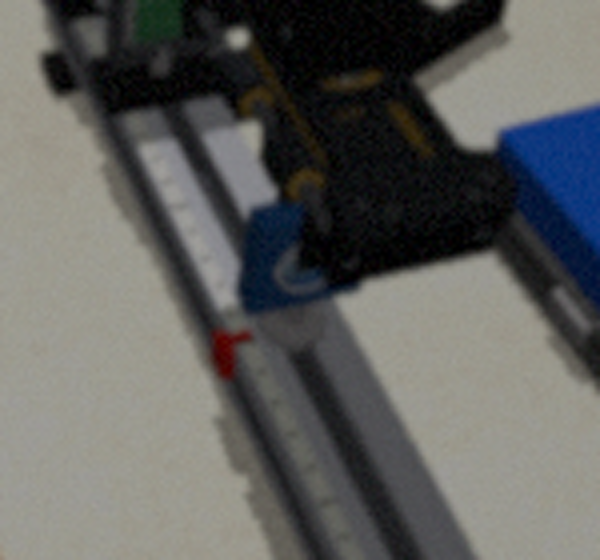

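The crop shows the collar flat on the rail at (297,325), beside the pointer (235,340), with the lens facing along the rail. I'll release it, rise and head for the rocker.

Request:
arm_command([
  [[0,0,0],0,0.9],
  [[0,0,0],0,0.7],
  [[0,0,0],0,0.5],
  [[0,0,0],0,0.5],
  [[0,0,0],0,0.5],
  [[0,0,0],0,0.5],
])

```text
time_s: 11.72
position: [0.6587, -0.0297, 0.1106]
tool_rot: [0.999, 0.04, 0.0, 0.0]
force: [-0.0, 0.5, 0.1]
grip_width: 0.0398
finger_force: 0.0
```

Request:
arm_command([
  [[0,0,0.01],0,0.5],
  [[0,0,0.03],0,0.5],
  [[0,0,0.05],0,0.5],
  [[0,0,0.07],0,0.5],
  [[0,0,0.09],0,0.5],
  [[0,0,0.11],0,0.5],
  [[0,0,0.11],0,0.5],
])

```text
time_s: 12.3
position: [0.6612, -0.0298, 0.2272]
tool_rot: [0.999, 0.04, 0.005, 0.001]
force: [1.0, -0.6, 0.5]
grip_width: 0.0433
finger_force: 0.0
```

Request:
arm_command([
  [[-0.025,0.04,0],0,1],
  [[-0.05,0.08,0],0,1],
  [[-0.075,0.115,0],0,1],
  [[-0.1,0.15,0],0,1],
  [[-0.125,0.19,0],0,1],
  [[-0.15,0.22,0],0,1],
  [[-0.18,0.26,0],0,1],
  [[-0.2,0.3,0],0,1],
])

```text
time_s: 12.97
position: [0.4704, 0.2478, 0.2204]
tool_rot: [0.999, 0.04, -0.0, 0.0]
force: [1.1, 0.2, -0.2]
grip_width: 0.0026
finger_force: 0.0
```

Run:
```python
from slot import *
s=get_state();p=np.array(s["position"]);t=s["tool_rot"];print(s["time_s"],p,s["q"],s["grip_width"],2*np.arctan2(t[1],t[0])-np.pi/2)
T=[]
for n in("top","side"):
    d=get_image(n);x,y=proj(d,[.658,-.03,.08]).astype(int)
    for l,z in(("lens_centre",.106),("lens_seat",.052),("rocker_on",.066)):
        r=place_of(l,d)
        print(n,l,proj(d,[.658,-.03,z]),[(np.round(x["position"],1).tolist(),round(x["conf"],2),atz(d,x["position"],z)[:2]) for x in r])
    T.append(cv2.resize(d["image"][y-50:y+50,x-55:x+55],(400,364),interpolation=cv2.INTER_CUBIC))
cv2.imwrite("pics/c5.png",np.hstack(T))
```

```text
12.9667 [0.4704 0.2478 0.2204] [ 0.3366 -0.0015  1.7712 -0.0002  1.372   1.827 ] 0.002571423707359757 -1.4903671667695229
top lens_centre [251.046  118.8454] [([295.0, 272.3], 0.77, array([ 0.346 , -0.1209])), ([248.7, 115.7], 0.65, array([ 0.6648, -0.025 ])), ([248.9, 272.3], 0.56, array([ 0.3445, -0.0314]))]
top lens_seat [249.8168 128.1442] [([288.9, 269.5], 0.69, array([ 0.3512, -0.117 ])), ([249.6, 128.8], 0.55, array([ 0.6564, -0.0295]))]
top rocker_on [250.1207 125.8454] [([100.7, 214.4], 0.54, array([0.4553, 0.2732]))]
side lens_centre [337.4734 180.238 ] [([178.3, 262.1], 0.9, array([ 0.3528, -0.1538])), ([336.2, 178.8], 0.86, array([ 0.6568, -0.0259])), ([177.5, 222.3], 0.75, array([ 0.3553, -0.0718])), ([246.3, 285.7], 0.64, array([ 0.4533, -0.2163]))]
side lens_seat [334.1113 199.0955] [([181.7, 241.0], 0.68, array([ 0.3533, -0.0728])), ([187.0, 278.3], 0.61, array([ 0.3579, -0.1532]))]
side rocker_on [334.9537 194.3931] [([216.9, 117.5], 0.63, array([0.4566, 0.2665]))]
```

View pics/c5.png

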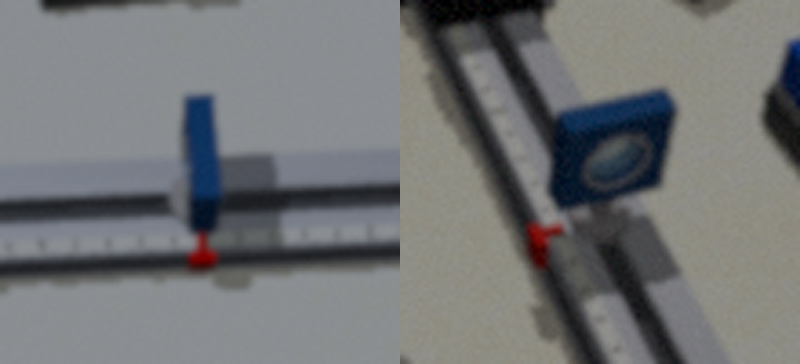

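The holder stands upright on the rail, abreast of the red pointer, with its lens along the rail. The top crop has the blue frame at (200,165) directly above the pointer at (203,250). Next I'll measure the rocker's axis on the earlier pictures, which have a clear view.

Run:
```python
from slot import *
for n in("top","side"):
    d=get_image(n);im=cv2.imread(f"pics/{n}1.png")
    h=cv2.cvtColor(im,cv2.COLOR_BGR2HSV)
    k=(((h[...,0]<8)|(h[...,0]>172))&(h[...,1]>130)&(h[...,2]>60)).astype(np.uint8)
    x0,y0,x1,y1=(80,195,130,235) if n=="top" else (200,105,235,140)
    m=np.zeros_like(k);m[y0:y1,x0:x1]=k[y0:y1,x0:x1];m=cv2.morphologyEx(m,cv2.MORPH_CLOSE,np.ones((7,7)))
    W=np.array([atz(d,q[::-1],.062)[:2]*1000 for q in np.argwhere(m)],np.float32);r=cv2.minAreaRect(W);print(n,m.sum(),r,cv2.boxPoints(r).tolist())
```

```text
top 374 ((451.544921875, 263.8966064453125), (55.43522262573242, 28.290712356567383), 72.9306869506836) [[429.88677978515625, 241.55201721191406], [456.9312744140625, 233.2478790283203], [473.20306396484375, 286.2412109375], [446.1585693359375, 294.54534912109375]]
side 187 ((451.4540710449219, 259.6031188964844), (63.29201889038086, 28.158037185668945), 76.55142974853516) [[430.401123046875, 232.09925842285156], [457.78704833984375, 225.5504913330078], [472.50701904296875, 287.10699462890625], [445.12109375, 293.65576171875]]
```

Request:
arm_command([
  [[-0.005,0.01,0],0.12,1],
  [[-0.01,0.02,0],0.24,1],
  [[-0.014,0.031,0],0.36,1],
  [[-0.014,0.031,0],0.48,1],
  [[-0.014,0.031,0],0.6,1],
  [[-0.014,0.031,0],0.72,1],
  [[-0.014,0.031,0],0.84,1],
  [[-0.014,0.031,0],0.96,1],
])

```text
time_s: 14.13
position: [0.4589, 0.2771, 0.2204]
tool_rot: [0.867, 0.499, -0.0, 0.0]
force: [-0.5, -0.4, 0.2]
grip_width: 0.0008
finger_force: 0.0
```

Request:
arm_command([
  [[0,0,-0.02],0.12,1],
  [[0,0,-0.04],0.23,1],
  [[0,0,-0.07],0.23,1],
  [[0,0,-0.1],0.23,1],
  [[0,0,-0.125],0.23,1],
  [[0,0,-0.135],0.23,1],
  [[0,0,-0.135],0.23,1],
  [[0,0,-0.135],0.23,1],
])

```text
time_s: 14.8
position: [0.4588, 0.2775, 0.0859]
tool_rot: [0.805, 0.593, -0.0, -0.0]
force: [-0.2, 0.3, -0.1]
grip_width: 0.0003
finger_force: 0.0
```

Request:
arm_command([
  [[-0.002,0.0015,-0.005],0,1],
  [[-0.002,0.0015,-0.01],0,1],
  [[-0.002,0.0015,-0.015],0,1],
  [[-0.002,0.0015,-0.018],0,1],
  [[-0.002,0.0015,-0.02],0,1],
  [[-0.002,0.0015,-0.021],0,1],
  [[-0.002,0.0015,-0.021],0,1],
])

```text
time_s: 15.38
position: [0.4565, 0.2795, 0.0646]
tool_rot: [0.805, 0.594, 0.0, 0.0]
force: [0.5, 0.2, 0.7]
grip_width: 0.0007
finger_force: 0.1
```

Request:
arm_command([
  [[0,0,-0.001],0,1],
  [[0,0,-0.002],0,1],
  [[0,0,-0.003],0,1],
  [[0,0,-0.003],0,1],
])

```text
time_s: 15.72
position: [0.4568, 0.28, 0.0622]
tool_rot: [0.805, 0.593, 0.001, -0.0]
force: [-1.1, 2.0, 3.7]
grip_width: 0.0005
finger_force: 2.2
```

Request:
arm_command([
  [[0,0,-0.001],0,1],
  [[0,0,-0.002],0,1],
  [[0,0,-0.002],0,1],
])

```text
time_s: 15.97
position: [0.457, 0.2801, 0.0617]
tool_rot: [0.805, 0.594, 0.001, -0.0]
force: [-5.5, 1.0, 15.1]
grip_width: 0.0007
finger_force: 7.6
```

Request:
arm_command([
  [[0,0,-0.0005],0,1],
  [[0,0,-0.001],0,1],
  [[0,0,-0.001],0,1],
])

```text
time_s: 16.22
position: [0.4569, 0.2801, 0.0615]
tool_rot: [0.805, 0.594, 0.001, -0.0]
force: [-8.1, -1.0, 22.1]
grip_width: 0.0002
finger_force: 10.6
```

It's on a hard stop: 22 N at 0.0615, about 4.5 mm down. I'll rise and check.

Request:
arm_command([
  [[0,0,0.02],0,1],
  [[0,0,0.05],0,1],
  [[0,0,0.08],0,1],
  [[0,0,0.11],0,1],
  [[-0.02,-0.03,0.14],0,1],
  [[-0.04,-0.07,0.15],0,1],
  [[-0.06,-0.11,0.15],0,1],
  [[-0.06,-0.15,0.15],0,1],
])

```text
time_s: 16.88
position: [0.3954, 0.1378, 0.2091]
tool_rot: [0.804, 0.595, 0.0, 0.0]
force: [1.0, -1.2, -0.2]
grip_width: 0.0004
finger_force: 0.0
```

Request:
arm_command([
  [[0,0,0],0,1],
  [[0,0,0],0,1],
  [[0,0,0],0,1],
])

```text
time_s: 17.13
position: [0.3973, 0.1382, 0.2084]
tool_rot: [0.805, 0.593, 0.0, -0.0]
force: [0.3, 0.8, 0.4]
grip_width: 0.0006
finger_force: 0.0
```

Run:
```python
from slot import *
s=get_state();print(s["time_s"],s["position"],s["force"])
T=[]
for im in(cv2.imread("pics/side1.png"),get_image("side")["image"]):
    T.append(cv2.resize(im[95:165,175:255],(400,350),interpolation=cv2.INTER_CUBIC))
    
d=get_image("side")["image"];e=get_image("top")["image"]
B=np.hstack([cv2.resize(i,(400,250),interpolation=cv2.INTER_AREA) for i in(d[60:310,100:500],e[85:335,60:460])])
cv2.imwrite("pics/c6.png",np.vstack([np.hstack(T),B]))
```

```text
17.1333 [0.3973 0.1382 0.2084] [0.3336 0.7853 0.4137]
```

View pics/c6.png

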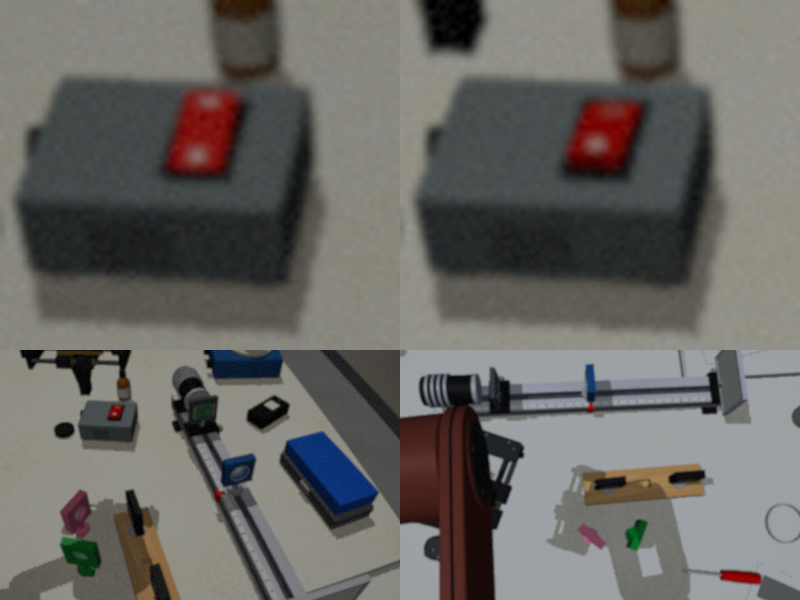

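The rocker has tipped: its far end is down at (605,105) compared with before, and the near end is now raised. The lens stands square on the rail at the pointer, and the iris and filter haven't moved. I'll hand it in.

```bash
python3 -c "from workcell import *;print(finish_job())"
```

```text
the job is handed in; nothing more can be done
None
```

I've handed in the job: the lens holder is turned a quarter turn and locked in the slot at the red pointer, with the lens facing along the rail. The rocker is pressed to its stop and the other two optics still stand in the rack. `finish_job()` did not report a verdict.

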